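# Third hand for a pencil tray: settle its screw block, press it to the stop

## Task

Pick up the wooden pencil tray and tip it about 40 degrees, full-height end down, so that the loose block inside slides up against that end, then bring it level again with the block staying there. Set the tray flat on the jig board, centred and square to the steel stop plate, full-height end against the plate, and press it against the plate with a steady 10 N or so for the person who will drive the screw. Finish while still holding it pressed like that: do not let go, and leave everything else on the table alone.

Things in the scene. Friction and masses are not known exactly. Their poses are not given: they have to be found in the camera images.
- tray_mid (a point): Pine pencil tray, open-topped, 140 mm long (x) x 50 wide (y) x 45 high, walls and floor 6 mm, about 0.1 kg. Its +x end (screw end) is a full-height wall 10 mm thick; its -x end is only 22 mm high. At the start it stands on the table, +x within 45 degrees of the jig's +x (towards the stop). This point is its centre, half-way up (22.5 mm above its underside); z is up out of the tray
- tray_nose (a point): Centre of the outer face of the tray's screw end, 70 mm along +x from the tray's centre point and at the same height; same axes
- block_mid (a point): Centre of the waxed wooden screw block, 36 mm (x) x 33 mm (y) x 28 mm high, about 30 g, which lies loose on the tray's floor (38 mm wide inside), at the start near the low end. It slides along the tray once the tray is tipped beyond about 18 to 22 degrees. Home against the screw end its centre is 42 mm along the tray's +x from the tray's centre point
- jig_top (a point): Assembly jig fixed to the table: a plywood board 15 mm thick, 130 mm wide (y), reaching along x from 140 mm behind this point to 150 mm ahead. This point is on the board's top face, on the pencilled centre line that runs along x. The sprung steel stop plate stands across the +x end, and a fixed wooden bracket 42 mm high behind it, from 132 mm
- stop_face (a point): Middle of the pressing face of the upright steel stop plate (100 mm wide, top 48 mm above the board, 8 mm thick), 24 mm above the board; the face looks to -x of the jig and lies 75 mm ahead of the jig point when at rest. This point moves with the plate
- stop_plate (a joint): How far the stop plate has been pushed back along the jig's +x, in m: 0 at rest, 0.045 at its limit. Its springs push back 0.5 N per mm (500 N/m, no preload), so 10 N is 0.020
- glue_mid (a point): Bystander, leave alone: closed white glue bottle, 56 mm across, 150 mm tall; its centre
- plate_mid (a point): Bystander, leave alone: white ceramic plate, 140 mm across, 18 mm high; its centre
- stick_mid (a point): Bystander, leave alone: thin wooden stick lying flat, 120 x 12 x 6 mm; its centre
- offcut_mid (a point): Bystander, leave alone: wooden offcut lying flat, 35 x 70 x 25 mm; its centre
- tape_mid (a point): Bystander, leave alone: grey tape measure, 62 x 34 x 60 mm; its centre
- mug_mid (a point): Bystander, leave alone: blue mug, 80 mm across, 95 mm tall; its centre
- sled_mid (a point): Bystander, leave alone: half-built sled of craft sticks, 140 x 56 mm, 58 mm high; its centre
- screwdriver_grip (a point): Bystander, leave alone: screwdriver lying on the table; the middle of its handle

How it is judged:
On the way, in this order (a step that is already met when the one before it is completed fails the run):
1. the tray is tipped 30 to 55 degrees, full-height end down, and the block has slid home against that end (angle between tray_mid's own z axis and vertical between 0.52 and 0.96 rad and x of block_mid in the frame of tray_mid above 0.037 m and z of block_mid in the frame of tray_mid between -0.01 and 0.006 m), for 0.2 s.
2. the tray is level again (within 6 degrees) with the block still home (angle between tray_mid's own z axis and vertical below 0.1 rad and x of block_mid in the frame of tray_mid above 0.037 m and z of block_mid in the frame of tray_mid between -0.01 and 0.006 m), for 0.2 s.
3. the tray lies on the jig and is pressed against the stop plate with 6 to 14 N (all of step 2 and z of tray_mid in the frame of jig_top between 0.0185 and 0.0265 m and y of tray_mid in the frame of jig_top between -0.012 and 0.012 m and x of tray_nose in the frame of jig_top above 0.07 m and angle between the x axis of tray_mid and the x axis of jig_top, either way round below 0.1 rad and contact force between tray and stop_plate between 6 and 14 N and contact force between the fingers and tray above 1 N), for 0.5 s.
At the end, for the whole second after the job is handed in: Fingers still on the tray; it lies flat on the jig board (within 4 mm, 6 degrees), full-height end to the stop plate, within 12 mm of the centre line and 6 degrees of square, pressing with 6 to 14 N through the last second; block within 5 mm of home at that end (all of step 3); the arm keeps its last pose, push and grip.
It fails at once if the tray is pressed against the stop harder than 22 N (contact force between tray and stop_plate above 22 N).
It fails at once if the tray is tipped more than 60 degrees (angle between tray_mid's own z axis and vertical above 1.05 rad).
It fails at once if another thing on the table is pushed or knocked (moved over 30 mm) (distance of any of glue_mid, plate_mid, stick_mid, offcut_mid, tape_mid, mug_mid, sled_mid, screwdriver_grip from where it was at the start of the episode above 0.03 m).
It also fails if it takes over 45 s, if anything falls off the work surface, if the arm or the gripper's body presses on something with over 40 N, if the wrist force passes 120 N, or if a joint passes its speed limit or range.

## Robot

A 6-joint arm with a two-finger parallel gripper is mounted at the origin on the work surface. World frame = base frame: x ahead of the robot, y to its left, z up, the work surface at z = 0. Lengths are in m, angles in rad, forces in N, time in s.
With the tool pointing down it reaches from about 0.25 to 0.775 m from the base axis. Payload 4 kg.
Tool frame: the origin (TCP) lies midway between the tips of the shut fingers; the grasp point (between the pads) lies 19 mm behind it; z points along the fingers, y is the line along which they close (so a half turn about z gives the same grasp; the last joint's range is limited). The gripper opens to 94 mm and grips with 3 to 60 N. Pads are 16 mm wide; open, the fingers measure 119 mm over their backs; the gripper's body (75 mm by 177 mm) begins 78 mm behind the grasp point.
Start: joints at [1.014, 0.087, 1.371, -0, 1.684, -0.103], TCP at [0.241, 0.494, 0.206] pointing down, gripper open.
Joint ranges: [-3.1, 3.1], [-0.76, 2.03], [0.27, 2.55], [-1.08, 4.22], [0.17, 2.65], [-2.57, 2.57]. Speed limits (rad/s): [2.79, 2.79, 3.14, 3.14, 3.14, 3.14].

## Interface

Orientations are given as a unit quaternion [w, x, y, z].
In Python, from workcell import robot gives the robot as it stands.
- The arm moves only by the shell command python3 -m crank 'ROWS' [FORCE]. ROWS is JSON, a list of rows, each a list of 7 numbers: the gripper command: -1 is fully open, 1 is shut, values between are in proportion, then the shift along the tool's x, y, z in m, then the turn, a rotation vector about the tool's x, y, z in degrees. In form: [[hand, tx, ty, tz, ax, ay, az], ...]. A call has 1 to 12 rows; each row is the pose to reach, as a shift and turn from the pose commanded when the call began, along the tool's axes at that moment; what a row does not reach only later rows make up. A row lasts 1/10 s, in which the tool goes at most 50 mm and 8.59 degrees, less where a joint would pass 70% of its speed; a pose out of reach is approached as far as the arm can. A call with a gripper value outside its range is refused whole. The fingers move at their own pace and stop on an object; FORCE is the grip in N (left out, the last holds). Time passes only in rows, so rows that repeat a pose let the fingers close. It gives the time, the measured TCP pose, the force, the opening and the grip force at its end, in the units of the state.
- robot.get_obs(): the state, without advancing time (a new reading comes with each control period).
- robot.get_image(name): name is "side" or "top"; returns a dict with "img" (480x640x3 uint8, blue, green, red), "intrinsics" (3x3 intrinsics, pixels), "dist" ([k1, k2, p1, p2, k3] as OpenCV has them; the pictures are not rectified), "rvec" (rotation vector, rad) and "tvec" (3), from world to camera coordinates, as OpenCV has them. Camera axes: x right, y down, z forward; pixel columns grow to the right and rows downward; lengths in m; the calibration is good to about 2 mm. A picture is of the moment at which its call begins. There is no depth.
- robot.sign_off(): hands the job in; it is judged then, once.
The state is a dict: "time_s": time; "joints": joint angles; "qd": joint speeds; "tau": joint torques, N m; "position": TCP position; "orientation": TCP orientation; "contact_force": force on the tool from outside, world axes, zero at the start; "wrist_torque": the same for the moment, N m; "width": opening from 0.0 (shut) to 1.0 (fully open); "finger_force": force on a finger pad.
Only numpy, scipy, OpenCV 4.12 (cv2) and the standard library are available. Lean on these libraries where they do the work, as an engineer would, in place of code of your own. Each camera call takes 0.05 s, during which the arm holds its last target. There are 200 camera calls.

## Working session

There is one attempt and no reset: what is moved stays moved. The work goes in short steps, Python scripts to look and compute and a shell command to move; the robot and the scene stay as the last step left them, time stands still between calls to the robot, and variables do not carry over. Pictures are saved under pics/ and viewed, at most 10 in all, crops included, and the job is handed in when it is done.

```bash
mkdir -p pics; cat > h.py <<'E'
import numpy as np, cv2
from scipy.spatial.transform import Rotation as R
from workcell import robot
def cam(n):
    c=robot.get_image(n); return {k:np.array(v) for k,v in c.items()}
def ray(c,uv):
    K=c["intrinsics"].astype(float);Rm=cv2.Rodrigues(c["rvec"].astype(float))[0];t=c["tvec"].astype(float).ravel()
    p=cv2.undistortPoints(np.array(uv,float).reshape(-1,1,2),K,c["dist"].astype(float)).reshape(-1,2)
    d=np.c_[p,np.ones(len(p))]@Rm; return -Rm.T@t,d
def onz(c,uv,z):
    o,d=ray(c,uv); return o+d*((z-o[2])/d[:,2])[:,None]
def proj(c,P):
    return cv2.projectPoints(np.array(P,float).reshape(-1,3),c["rvec"].astype(float),c["tvec"].astype(float),c["intrinsics"].astype(float),c["dist"].astype(float))[0].reshape(-1,2)
E
python3 - <<'E'
from h import *
import pickle
for n in("top","side"):
    c=cam(n);cv2.imwrite(f"pics/{n}0.png",c["img"]);pickle.dump(c,open(n+"0.pkl","wb"))
    print(n,ray(c,[[320,240]]))
print(robot.get_obs())
E
```

```text
top (array([ 0.39713151, -0.00923639,  1.46985061]), array([[ 0.08231915,  0.01327619, -0.99670356]]))
side (array([ 0.31314362, -0.60506684,  0.84470949]), array([[ 0.25977346,  0.59969477, -0.7570163 ]]))
{'time_s': 0.1, 'joints': array([ 1.01388204e+00,  8.79029954e-02,  1.37205683e+00, -7.74036288e-07,
        1.68361462e+00, -1.03091969e-01]), 'qd': array([ 1.66004161e-05, -7.47230572e-04, -4.74983424e-03,  5.11876044e-04,
        7.08856773e-05, -8.00341943e-04]), 'tau': array([ 1.43757487e-03, -3.41250229e+01, -3.03302944e+01,  7.19311740e-02,
        3.04003386e-02, -1.04065141e-04]), 'position': array([0.24086603, 0.49391543, 0.20443274]), 'orientation': array([-3.20731816e-04,  2.24968873e-01,  9.74365447e-01, -9.37552586e-04]), 'contact_force': array([-0.84877361, -0.06214099, -0.33188003]), 'wrist_torque': array([ 0.01971297,  0.04680551, -0.02416272]), 'finger_force': 0.0, 'width': 1.00014463130781}
```

View pics/top0.png

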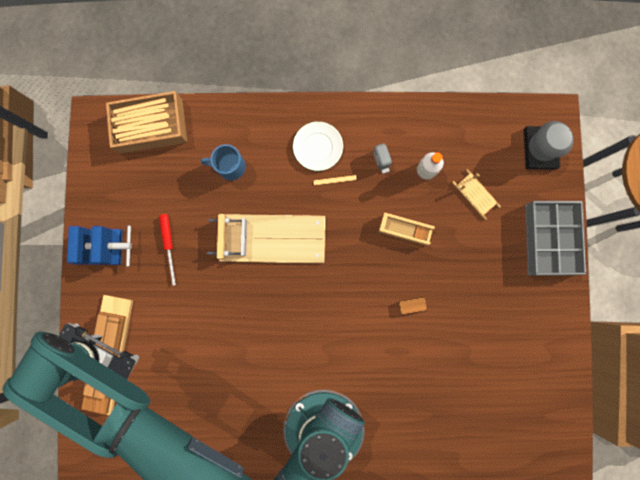

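View pics/side0.png

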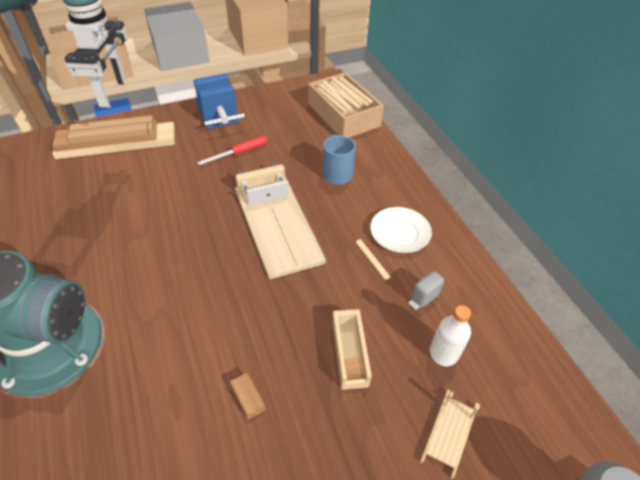

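Top view: tray at about (406,229) with the block at its right end (424,233), jig board (218-326, 214-264) with the plate at about x=243, so jig +x is world +y. The glue bottle (430,165) and sled (476,195) are beyond the tray. I'll enlarge both.

```bash
python3 - <<'E'
import pickle,cv2,numpy as np
c=pickle.load(open("top0.pkl","rb"));s=pickle.load(open("side0.pkl","rb"))
f=lambda i,x,y,w,h,k:cv2.resize(i[y:y+h,x:x+w],None,fx=k,fy=k,interpolation=cv2.INTER_CUBIC)
a=f(c["img"],370,205,72,48,5.5);b=f(c["img"],205,205,130,65,6)
d=f(s["img"],320,300,64,96,2.75)
im=np.zeros((600,790,3),np.uint8)
im[:a.shape[0],:a.shape[1]]=a; im[:d.shape[0],420:420+d.shape[1]]=d[:264]
e=cv2.resize(b,(560,280));im[300:580,:560]=e
cv2.imwrite("pics/crop.png",im)
E
```

```text
(no output)
```

View pics/crop.png

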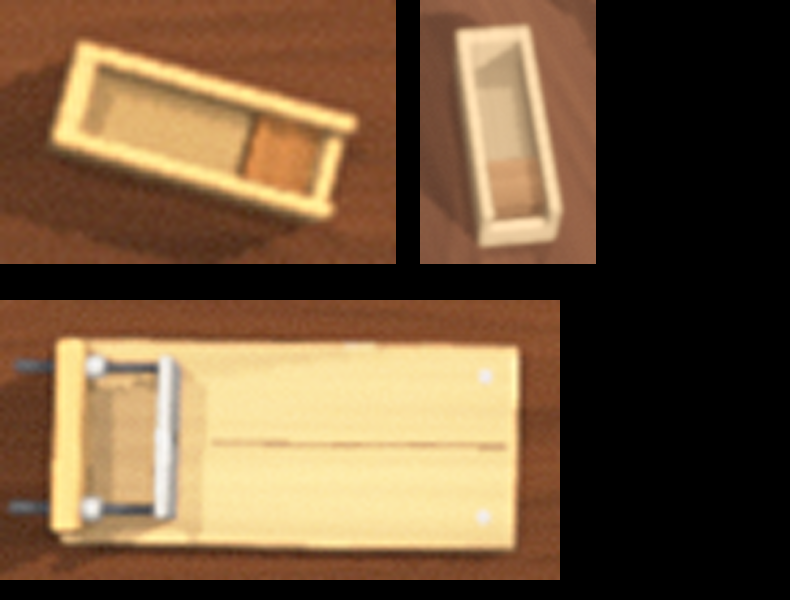

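```bash
python3 - <<'E'
from h import *
import pickle
np.set_printoptions(precision=4,suppress=True)
c=pickle.load(open("top0.pkl","rb"));s=pickle.load(open("side0.pkl","rb"))
A=lambda p:np.array(p)/5.5+[370,205]-.4
B=lambda p:np.array(p)/(560/130)+[205,205-300/(560/130)]-.4
t=onz(c,A([(80,42),(52,142),(358,122),(330,215)]),.045)
print(t,"c",t.mean(0)); L=t[:2].mean(0)-t[2:].mean(0);print("len",np.linalg.norm(L),np.linalg.norm(t[0]-t[1]),np.linalg.norm(t[2]-t[3]),"yaw",np.degrees(np.arctan2(L[1],L[0])))
j=onz(c,B([(518,347),(516,550),(62,543),(212,441),(505,446),(60,340)]),.015);print("jig",j)
e=j[:2].mean(0);print("end",e,"w",np.linalg.norm(j[0]-j[1]))
for a,b in((3,4),(2,1)):
  v=j[a]-j[b];print(np.degrees(np.arctan2(v[1],v[0])))
print("plate",onz(c,B([(178,357),(175,518)]),.063))
for nm,z,p in(("scr",.01,(168,260)),):print(nm,onz(c,[p],z))
# colour mask cross-check of tray in the side view
P=proj(s,t);print("side px of rim corners",P)
E
```

```text
[[ 0.59   -0.164   0.045 ]
 [ 0.5405 -0.1496  0.045 ]
 [ 0.5502 -0.3006  0.045 ]
 [ 0.5044 -0.2858  0.045 ]] c [ 0.5463 -0.225   0.045 ]
len 0.14159623881692884 0.05151523852482118 0.048169561320214466 yaw 74.44782533517368
jig [[ 0.5852 -0.0033  0.015 ]
 [ 0.4551 -0.0019  0.015 ]
 [ 0.4594  0.2886  0.015 ]
 [ 0.5248  0.1929  0.015 ]
 [ 0.5214  0.0051  0.015 ]
 [ 0.5903  0.2924  0.015 ]]
end [ 0.5201 -0.0026  0.015 ] w 0.13010028479118427
88.9677441495977
89.15151526014755
plate [[0.5731 0.2081 0.063 ]
 [0.4729 0.2086 0.063 ]]
scr [[0.4621 0.4333 0.01  ]]
side px of rim corners [[357.7262 309.3709]
 [331.5746 311.2046]
 [369.522  377.3722]
 [342.4537 378.8049]]
```

```bash
cat >> h.py <<'E'
def pose():
    o=robot.get_obs();q=o["orientation"];return np.array(o["position"]),R.from_quat([q[1],q[2],q[3],q[0]])
def down(yaw,tilt=0):
    # tool pose whose y points at world yaw (deg), z down; tilt>0: tray nose (yaw+90) down
    y=np.array([np.cos(np.radians(yaw)),np.sin(np.radians(yaw)),0]);z=np.array([0,0,-1.]);x=np.cross(y,z)
    return R.from_rotvec(np.radians(tilt)*-y)*R.from_matrix(np.c_[x,y,z])
def go(p,Rt):
    p0,R0=pose();print("shift",(R0.inv().apply(np.array(p)-p0)).round(4),"rot",np.degrees((R0.inv()*Rt).as_rotvec()).round(2))
E
python3 - <<'E'
from h import *
print(down(-15.6).as_matrix().round(2), down(-15.6,40).apply([0,0,1]))
go([.5463,-.225,.15],down(-15.6))
E
```

```text
[[ 0.27  0.96  0.  ]
 [ 0.96 -0.27  0.  ]
 [ 0.    0.   -1.  ]] [-0.17285833 -0.61910896 -0.76604444]
shift [-0.5897 -0.5121  0.0553] rot [-1.00e-01  7.00e-02  7.96e+01]
```

```bash
python3 -m crank '[[-1,-0.29,-0.25,0.02,0,0,40],[-1,-0.29,-0.25,0.02,0,0,40],[-1,-0.29,-0.25,0.02,0,0,40],[-1,-0.29,-0.25,0.02,0,0,40],[-1,-0.29,-0.25,0.02,0,0,40],[-1,-0.29,-0.25,0.02,0,0,40],[-1,-0.29,-0.25,0.02,0,0,40],[-1,-0.59,-0.512,0.055,0,0,79.6],[-1,-0.59,-0.512,0.055,0,0,79.6],[-1,-0.59,-0.512,0.055,0,0,79.6],[-1,-0.59,-0.512,0.055,0,0,79.6],[-1,-0.59,-0.512,0.055,0,0,79.6]]' 40 
python3 -m crank '[[-1,0,0,0,0,0,0]]'
python3 - <<'E'
from h import *
go([.5463,-.225,.12],down(-15.6)); print(robot.get_obs()["joints"].round(3))
E
```

```text
time_s: 1.3
position: [0.4761, -0.0583, 0.1655]
orientation: [-0.0, 0.798, 0.603, 0.0]
contact_force: [0.6, 0.6, -0.2]
width: 1.0
finger_force: 0.0
time_s: 1.4
position: [0.4764, -0.0613, 0.1642]
orientation: [-0.0, 0.799, 0.601, -0.001]
contact_force: [-0.7, 0.4, 0.5]
width: 1.001
finger_force: 0.0
shift [-0.1378  0.1126  0.0442] rot [-0.12  0.12 -0.49]
[-0.245 -0.055  1.597 -0.002  1.602  0.036]
```

```bash
python3 -m crank '[[-1,-0.138,0.113,0.044,0,0,-0.5],[-1,-0.138,0.113,0.044,0,0,-0.5],[-1,-0.138,0.113,0.044,0,0,-0.5],[-1,-0.138,0.113,0.044,0,0,-0.5],[-1,-0.138,0.113,0.044,0,0,-0.5],[-1,-0.138,0.113,0.044,0,0,-0.5],[-1,-0.138,0.113,0.044,0,0,-0.5]]'
python3 - <<'E'
from h import *
go([.5463,-.225,.01],down(-15.6)); print(robot.get_obs()["joints"].round(3))
c=cam("side");p,_=pose();print("tcp px",proj(c,[p]))
cv2.imwrite("pics/s1.png",cv2.resize(c["img"][200:440,240:560],None,fx=2.5,fy=2.5,interpolation=2))
E
```

```text
time_s: 2.1
position: [0.5475, -0.2181, 0.1223]
orientation: [-0.0, 0.793, 0.609, 0.0]
contact_force: [-0.4, -0.3, -0.3]
width: 1.003
finger_force: 0.0
shift [-0.0071  0.0006  0.1123] rot [-0.01 -0.04  0.59]
[-4.760e-01  2.040e-01  1.404e+00  1.000e-03  1.534e+00 -2.140e-01]
tcp px [[352.35501349 317.15928045]]
```

View pics/s1.png

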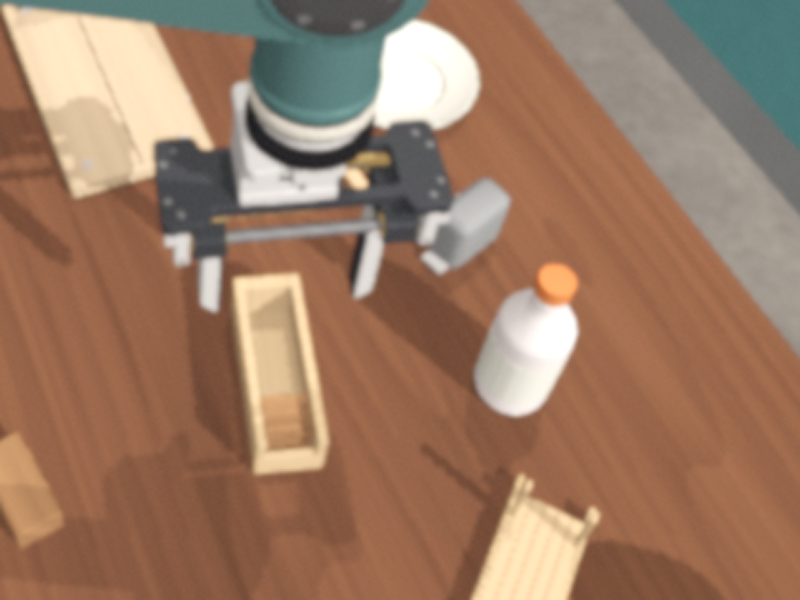

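Fingertips at (210,308) and (362,295) in the crop straddle the tray line; the side camera's small bias is the same for fingers and tray, so my estimate fits. The glue bottle is clear of the body. Going down and gripping.

```bash
python3 -m crank '[[-1,-0.007,0.001,0.05,0,0,0.6],[-1,-0.007,0.001,0.08,0,0,0.6],[-1,-0.007,0.001,0.1,0,0,0.6],[-1,-0.007,0.001,0.11,0,0,0.6],[-1,-0.007,0.001,0.111,0,0,0.6],[-1,-0.007,0.001,0.111,0,0,0.6],[-1,-0.007,0.001,0.111,0,0,0.6]]'
python3 -m crank '[[1,0,0,0,0,0,0],[1,0,0,0,0,0,0],[1,0,0,0,0,0,0],[1,0,0,0,0,0,0],[1,0,0,0,0,0,0],[1,0,0,0,0,0,0],[1,0,0,0,0,0,0],[1,0,0,0,0,0,0]]' 40
python3 -m crank '[[1,0,0,-0.02,0,0,0],[1,0,0,-0.04,0,0,0],[1,0,0,-0.06,0,0,0],[1,0,0,-0.08,0,0,0],[1,0,0,-0.1,0,0,0],[1,0,0,-0.12,0,0,0],[1,0,0,-0.12,0,0,0]]'
```

```text
time_s: 2.85
position: [0.5481, -0.227, 0.0131]
orientation: [0.002, 0.797, 0.604, 0.001]
contact_force: [0.0, 0.1, 0.6]
width: 1.003
finger_force: 0.0
time_s: 3.65
position: [0.5467, -0.2266, 0.0109]
orientation: [-0.0, 0.797, 0.604, -0.0]
contact_force: [-0.4, 0.3, 0.6]
width: 0.528
finger_force: 40.0
time_s: 4.35
position: [0.5485, -0.2274, 0.1342]
orientation: [0.003, 0.797, 0.604, 0.001]
contact_force: [0.7, -0.3, -1.7]
width: 0.532
finger_force: 40.0
```

```bash
python3 -m crank '[[1,0,0,0,0,-4,0],[1,0,0,0,0,-8,0],[1,0,0,0,0,-12,0],[1,0,0,0,0,-16,0],[1,0,0,0,0,-20,0],[1,0,0,0,0,-24,0],[1,0,0,0,0,-28,0],[1,0,0,0,0,-32,0],[1,0,0,0,0,-36,0],[1,0,0,0,0,-39,0],[1,0,0,0,0,-41,0],[1,0,0,0,0,-41,0]]'
python3 -m crank '[[1,0,0,0,0,0,0],[1,0,0,0,0,0,0],[1,0,0,0,0,0,0],[1,0,0,0,0,0,0],[1,0,0,0,0,0,0],[1,0,0,0,0,0,0],[1,0,0,0,0,0,0],[1,0,0,0,0,0,0]]'
python3 - <<'E'
from h import *
p,r=pose();print(r.apply([0,0,1]),robot.get_obs()["joints"].round(3))
c=cam("side");t=cam("top")
u=proj(c,[p])[0].astype(int);v=proj(t,[p])[0].astype(int);print(u,v)
f=lambda i,u:cv2.resize(i[u[1]-65:u[1]+65,u[0]-65:u[0]+65],(398,398),interpolation=2)
cv2.imwrite("pics/s2.png",np.hstack([f(c["img"],u),f(t["img"],v)]))
E
```

```text
time_s: 5.55
position: [0.5459, -0.2252, 0.1276]
orientation: [0.21, 0.745, 0.567, -0.28]
contact_force: [-0.6, 0.2, -3.2]
width: 0.529
finger_force: 40.0
time_s: 6.35
position: [0.5468, -0.2266, 0.131]
orientation: [0.211, 0.747, 0.566, -0.279]
contact_force: [0.5, 0.4, -0.7]
width: 0.531
finger_force: 40.0
[-0.17744602 -0.63148651 -0.75480971] [-0.102  0.298  1.448 -0.703  1.55   0.244]
[354 318] [412 224]
```

View pics/s2.png

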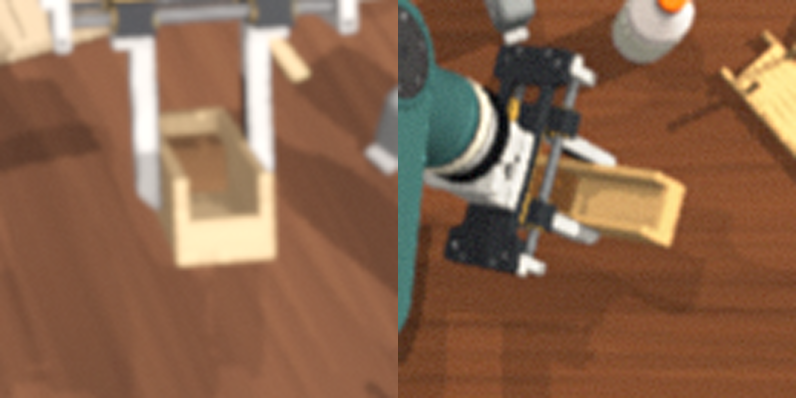

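The left crop shows the block at (200,160), home against the screw end, with the tray tipped about 41°. Levelling gently and computing the way to the jig.

```bash
python3 -m crank '[[1,0,0,0,0,3,0],[1,0,0,0,0,7,0],[1,0,0,0,0,11,0],[1,0,0,0,0,15,0],[1,0,0,0,0,19,0],[1,0,0,0,0,23,0],[1,0,0,0,0,27,0],[1,0,0,0,0,31,0],[1,0,0,0,0,35,0],[1,0,0,0,0,38,0],[1,0,0,0,0,40,0],[1,0,0,0,0,41,0]]'
python3 -m crank '[[1,0,0,0,0,0,0],[1,0,0,0,0,0,0],[1,0,0,0,0,0,0],[1,0,0,0,0,0,0],[1,0,0,0,0,0,0]]'
python3 - <<'E'
from h import *
p,r=pose();print(p,r.apply([0,0,1]))
go([.5225,.11,p[2]],down(-0.95))
c=cam("side");u=proj(c,[p])[0].astype(int)
cv2.imwrite("pics/s3.png",cv2.resize(c["img"][u[1]-40:u[1]+70,u[0]-60:u[0]+60],None,fx=5,fy=5,interpolation=2))
import pickle;pickle.dump(c,open("s3.pkl","wb"))
E
```

```text
time_s: 7.65
position: [0.5463, -0.2276, 0.131]
orientation: [-0.0, 0.797, 0.603, -0.0]
contact_force: [0.0, 1.2, -1.4]
width: 0.53
finger_force: 40.0
time_s: 8.15
position: [0.5469, -0.2263, 0.131]
orientation: [-0.0, 0.797, 0.604, -0.0]
contact_force: [0.1, -0.3, -1.1]
width: 0.531
finger_force: 40.0
[ 0.54689038 -0.22625151  0.1309928 ] [-8.04595982e-05 -5.94041046e-05 -9.99999995e-01]
shift [ 0.3172 -0.1143 -0.    ] rot [ -0.     0.   -14.71]
```

View pics/s3.png

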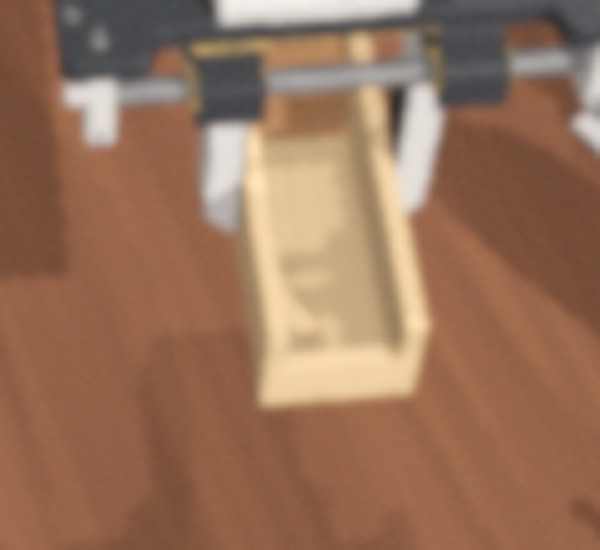

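Block is still home at the far end (310,110), tray level. Moving over the jig with soft acceleration.

```bash
python3 -m crank '[[1,0.005,-0.002,0,0,0,-0.5],[1,0.015,-0.005,0,0,0,-1],[1,0.035,-0.013,0,0,0,-2],[1,0.06,-0.022,0,0,0,-3],[1,0.09,-0.032,0,0,0,-4.5],[1,0.12,-0.043,0,0,0,-6],[1,0.155,-0.056,0,0,0,-7.5],[1,0.19,-0.069,0,0,0,-9],[1,0.225,-0.081,0,0,0,-11],[1,0.255,-0.092,0,0,0,-12.5],[1,0.285,-0.103,0,0,0,-14],[1,0.308,-0.111,0,0,0,-14.7]]'
python3 -m crank '[[1,0,0,0,0,0,0],[1,0,0,0,0,0,0],[1,0,0,0,0,0,0]]'
python3 - <<'E'
from h import *
p,r=pose();print(p,r.apply([0,0,1]),robot.get_obs()["joints"].round(3))
go([.5225,.10,.027],down(-0.95))
E
```

```text
time_s: 9.4
position: [0.5224, 0.1026, 0.1312]
orientation: [-0.0, 0.712, 0.702, 0.0]
contact_force: [0.2, -0.2, -1.5]
width: 0.534
finger_force: 40.0
time_s: 9.7
position: [0.5232, 0.0993, 0.1311]
orientation: [0.0, 0.713, 0.701, -0.0]
contact_force: [-0.5, 0.1, -1.3]
width: 0.53
finger_force: 40.0
[0.5232162  0.0993182  0.13107012] [ 9.67386763e-05 -4.64508543e-04 -9.99999887e-01] [ 0.081  0.075  1.532 -0.     1.535  0.099]
shift [ 0.0007 -0.0007  0.1041] rot [ 0.01  0.03 -0.08]
```

```bash
python3 -m crank '[[1,0,0,0.01,0,0,0],[1,0,0,0.025,0,0,0],[1,0,0,0.045,0,0,0],[1,0,0,0.065,0,0,0],[1,0,0,0.085,0,0,0],[1,0,0,0.097,0,0,0],[1,0,0,0.101,0,0,0],[1,0,0,0.103,0,0,0],[1,0,0,0.103,0,0,0]]'
python3 -m crank '[[1,0,0,0.001,0,0,0],[1,0,0,0.002,0,0,0],[1,0,0,0.003,0,0,0],[1,0,0,0.003,0,0,0],[1,0,0,0.003,0,0,0]]'
```

```text
time_s: 10.6
position: [0.5238, 0.0999, 0.0285]
orientation: [0.0, 0.713, 0.701, 0.0]
contact_force: [-0.3, 0.1, -1.0]
width: 0.528
finger_force: 40.0
time_s: 11.1
position: [0.5239, 0.1, 0.026]
orientation: [0.0, 0.713, 0.701, 0.001]
contact_force: [-0.5, -0.9, 2.7]
width: 0.525
finger_force: 40.0
```

```bash
python3 - <<'E'
from h import *
c=cam("side");t=cam("top");p,_=pose()
u=proj(c,[p])[0].astype(int);v=proj(t,[p])[0].astype(int);print(u,v)
cv2.imwrite("pics/s4.png",np.hstack([cv2.resize(c["img"][u[1]-55:u[1]+75,u[0]-65:u[0]+65],(400,400),interpolation=2),cv2.resize(t["img"][v[1]-65:v[1]+65,v[0]-65:v[0]+65],(400,400),interpolation=2)]))
E
```

```text
[282 230] [287 237]
```

View pics/s4.png

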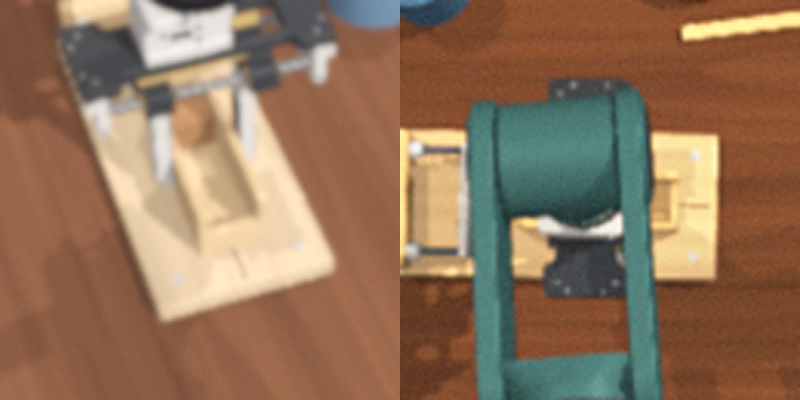

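Top crop: the tray's low end (676,176-228) is centred on the pencil line (y=206) once rim parallax is allowed for; the block is home in the side crop (195,120). Advancing.

```bash
python3 -m crank '[[1,0.003,0,0,0,0,0],[1,0.008,0,0,0,0,0],[1,0.014,0,0,0,0,0],[1,0.02,0,0,0,0,0],[1,0.026,0,0,0,0,0],[1,0.03,0,0,0,0,0],[1,0.03,0,0,0,0,0],[1,0.03,0,0,0,0,0]]'
python3 -m crank '[[1,0.002,0,0,0,0,0],[1,0.005,0,0,0,0,0],[1,0.008,0,0,0,0,0],[1,0.011,0,0,0,0,0],[1,0.014,0,0,0,0,0],[1,0.016,0,0,0,0,0],[1,0.016,0,0,0,0,0],[1,0.016,0,0,0,0,0]]'
```

```text
time_s: 12.0
position: [0.5249, 0.1301, 0.026]
orientation: [0.001, 0.713, 0.701, 0.001]
contact_force: [0.1, -1.8, 5.5]
width: 0.527
finger_force: 40.0
time_s: 12.8
position: [0.5251, 0.145, 0.026]
orientation: [0.002, 0.713, 0.701, 0.0]
contact_force: [0.2, -5.3, 5.6]
width: 0.529
finger_force: 40.0
```

```bash
python3 -m crank '[[1,0.002,0,0,0,0,0],[1,0.004,0,0,0,0,0],[1,0.006,0,0,0,0,0],[1,0.008,0,0,0,0,0],[1,0.01,0,0,0,0,0],[1,0.011,0,0,0,0,0],[1,0.012,0,0,0,0,0],[1,0.012,0,0,0,0,0],[1,0.012,0,0,0,0,0]]'
python3 -m crank '[[1,0,0,0,0,0,0],[1,0,0,0,0,0,0],[1,0,0,0,0,0,0]]'
python3 - <<'E'
from h import *
import pickle
p,r=pose();print(p,r.as_matrix().round(3))
c=cam("side");t=cam("top");t0=pickle.load(open("top0.pkl","rb"));s0=pickle.load(open("side0.pkl","rb"))
u=proj(c,[p])[0].astype(int);print(u)
g=lambda i:cv2.resize(i[u[1]-65:u[1]+65,u[0]-65:u[0]+65],(400,400),interpolation=2)
h=lambda i:cv2.resize(i[205:270,205:335],(400,200),interpolation=2)
cv2.imwrite("pics/s5.png",np.hstack([g(c["img"]),np.vstack([h(t0["img"]),h(t["img"])])]))
E
```

```text
time_s: 13.7
position: [0.5253, 0.1552, 0.0261]
orientation: [0.003, 0.713, 0.701, -0.001]
contact_force: [-0.3, -10.2, 7.2]
width: 0.531
finger_force: 40.0
time_s: 14.0
position: [0.5253, 0.1552, 0.0261]
orientation: [0.003, 0.713, 0.701, -0.001]
contact_force: [-0.4, -9.5, 6.8]
width: 0.535
finger_force: 40.0
[0.52532411 0.15517478 0.02605661] [[ 0.018  1.     0.002]
 [ 1.    -0.018 -0.005]
 [-0.005  0.002 -1.   ]]
[275 214]
```

View pics/s5.png

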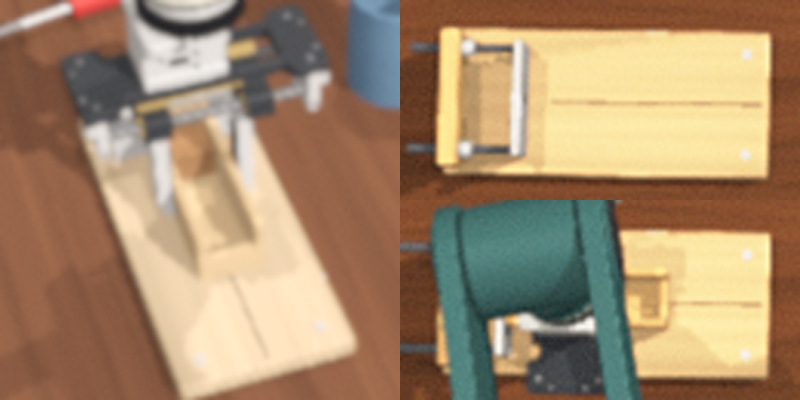

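Side crop: block home (190,145), tray straight along the line. Top crop: plate edge moved from 525 to about 508, about 15 mm. With 15 to 17 mm that is 7.5 to 8.5 N, so I'll push 3 to 4 mm further.

```bash
python3 -m crank '[[1,0.001,0,0,0,0,0],[1,0.002,0,0,0,0,0],[1,0.003,0,0,0,0,0],[1,0.004,0,0,0,0,0],[1,0.004,0,0,0,0,0],[1,0.004,0,0,0,0,0],[1,0.004,0,0,0,0,0],[1,0.004,0,0,0,0,0],[1,0.004,0,0,0,0,0],[1,0.004,0,0,0,0,0],[1,0.004,0,0,0,0,0],[1,0.004,0,0,0,0,0]]'
```

```text
time_s: 15.3
position: [0.5254, 0.1586, 0.0261]
orientation: [0.003, 0.713, 0.701, -0.002]
contact_force: [-0.6, -11.7, 7.2]
width: 0.526
finger_force: 40.0
```

```bash
python3 -c "
from workcell import robot
print(robot.sign_off())"
```

```text
the job is handed in; nothing more can be done
None
```

The job is handed in at about 15 s, with no verdict returned: the gripper still holds the tray level on the jig board, on the centre line, block home, pressing the stop plate with about 10 N (estimated from the wrist force and how far the plate moved).

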